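# Clear the beam path, then hold the sprung shutter half open

### The job

Keep the lamp's shutter closed while loose glass lies in the beam path: first take the three mounted filters lying between the shutter and the detector and lay each flat in the tray of its own colour, lowering it into the tray rather than dropping it. Then draw the shutter by its orange tab against the return spring to half of its travel, on the way never past three quarters because the full light overloads the detector, and keep it there for the oscilloscope reading: the program finishes while the robot is still holding the shutter half open. Leave the red amplifier box, the screwdriver and the mirror mount where they are.

Things in the scene. Friction and masses are not known exactly. Their poses are not given: they have to be found in the camera images.
- beam_line: Lamp, shutter frame and detector, bolted to the table as one rigid thing. Origin on the table under the shutter's aperture; x along the shutter's rail (it OPENS towards -x, the spring barrel is at +x), y along the optical axis (lamp at +y, detector at -y), z up. Filters start at y -0.16 to -0.11, x within 0.09.
- aperture (a point): Centre of the 40 mm round aperture in the shutter frame, 75 mm up. Frame: foot 110 (x) x 60 (y) x 10 mm; aluminium plate 170 mm long in x, y -6 to 0 mm, z 40 to 110 mm. On its upper edge a guide rail, an end stop at x -66 to -59 mm up to z 122 mm, and the dark spring barrel at x 18 to 85 mm up to z 124 mm. The black blade clears the aperture as it opens.
- half_mark (a point): Green long tick of the white scale strip beside the rail (strip at beam_line y 8 to 24 mm, top 112 mm up, ticks every 5 mm). At half travel the small orange pointer of the shutter's carriage stands at this tick.
- lamp (a point): Middle of the lamp, a black and finned cylinder along y, 62 mm across and 133 mm long, axis 75 mm up, on a post; reaches 106 mm up.
- detector (a point): Middle of the detector: dark box 56 (x) x 24 (y) x 56 mm on a post, lens towards the shutter, foot 50 x 65 mm; reaches 106 mm up.
- shutter (a joint): Opening of the sliding shutter in m: 0 closed (the spring holds it there), 0.040 fully open against the stop; 0.020 is half travel. It slides along beam_line's -x. The return spring pulls it closed with about 4 N at 0, 8 N at half and 12 N fully open (200 N/m), plus about 0.4 N friction; let go, it snaps shut.
- tab_top (a point): Centre of the top face of the shutter's upright orange finger tab: 12 mm along beam_line x, 16 mm along y, 33 mm tall, so its top is 155 mm above the table and its foot, on the 30 x 20 mm steel carriage, 122 mm. It moves with the shutter. Nothing stands beside the tab above 124 mm. It can be pinched from above or pushed towards -x from its +x side.
- tray_red: Red open tray fixed to the table, 130 (x) x 170 (y) mm outside, 22 mm high, walls and floor 4 mm thick; origin at the centre of its underside. Long side always along world y.
- tray_blue: Blue open tray fixed to the table, same sizes as the red one. The two trays may change places.
- amplifier: Bystander: red amplifier box with black ends, 62 x 80 x 29 mm, brass sockets 12 mm beyond either end (y); origin under its centre.
- driver: Bystander: screwdriver with orange handle, about 170 mm long, lying along its own x; origin at its middle underneath.
- mirror: Bystander: small black mirror mount on a post, foot 50 x 65 mm, 101 mm tall; origin under its foot.
- filter_red_1: Mounted red glass filter: black metal cell, 30 mm diameter, 22 mm tall, lying flat, with red glass on top and a red band round it; origin at the centre of its underside, z up. About 45 g. Lies on the table between shutter and detector; belongs in the red tray.
- filter_red_2: Mounted red glass filter: black metal cell, 30 mm diameter, 22 mm tall, lying flat, with red glass on top and a red band round it; origin at the centre of its underside, z up. About 45 g. Lies on the table between shutter and detector; belongs in the red tray.
- filter_blue: Mounted blue glass filter: black metal cell, 30 mm diameter, 22 mm tall, lying flat, with blue glass on top and a blue band round it; origin at the centre of its underside, z up. About 45 g. Lies on the table between shutter and detector; belongs in the blue tray.
Things that resemble listed ones, but are neither listed nor needed, are in the scene too. What is shaped like the filter_blue but turquoise is not meant.

How it is judged:
By the outcome, as a careful person would: the job done as asked, in the order asked, and still so for the second after the job is handed in, while the arm keeps its last pose, push and grip.
It also fails if it takes over 72 s, if anything falls off the work surface, if the arm or the gripper's body presses on something with over 40 N, if the wrist force passes 120 N, or if a joint passes its speed limit or range.

### The arm

A 6-joint arm with a two-finger parallel gripper is mounted at the origin on the work surface. World frame = base frame: x ahead of the robot, y to its left, z up, the work surface at z = 0. Lengths are in m, angles in rad, forces in N, time in s.
With the tool pointing down it reaches from about 0.35 to 0.875 m from the base axis. Payload 4.2 kg.
Tool frame: the origin (TCP) lies midway between the tips of the shut fingers; the grasp point (between the pads) lies behind it (r.hold_point_z is the z of the grasp point in the tool frame, in m); z points along the fingers, y is the line along which they close (so a half turn about z gives the same grasp; the last joint's range is limited). The gripper opens to 85 mm and grips with 20 to 120 N. Pads are 22 mm wide; open, the fingers measure 114 mm over their backs; the gripper's body (76 mm by 85 mm) begins 54 mm behind the grasp point. The pads swing forward as they close: fully open they stand 13 mm farther back than shut.
Start: joints at [-0.896, 0.385, 0.008, 0, -1.194, -0.259], TCP at [0.252, -0.572, 0.231] pointing down, gripper open.
Joint ranges: [-3.14, 3.14], [-1.21, 2.06], [-1.07, 1.41], [-3.16, 2.05], [-2.99, -0.16], [-3.1, 3.1]. Speed limits (rad/s): [2.79, 2.79, 3.14, 3.14, 3.14, 3.14].

### API

Orientations are given as a unit quaternion [x, y, z, w].
In Python, from plant import r, cams, job gives the robot as it stands.
- The arm moves only by the tool servo_tool, never from a script. Its argument "motion" is a list of rows, each an object with "translation": the shift along the tool's x, y, z in mm, a list of three; "turn": the turn about the tool's z in rad. A call has 1 to 20 rows; each row is the pose to reach, as a shift and turn from the pose commanded when the call began, along the tool's axes at that moment; what a row does not reach only later rows make up. A row lasts 1/10 s, in which the tool goes at most 50 mm and 8.59 degrees, less where a joint would pass 70% of its speed; a pose out of reach is approached as far as the arm can. A call with a gripper value outside its range is refused whole. "hand" is the closure in counts, from 0 (fully open) to 255 (shut), set as the call begins (left out, the last holds). The fingers move at their own pace and stop on an object; "force" is the grip in N (left out, the last holds). Time passes only in rows, so rows that repeat a pose let the fingers close. It gives the time, the measured TCP pose, the force, the opening and the grip force at its end, in the units of the state.
- r.get_obs(): the state, without advancing time (a new reading comes with each control period).
- cams.read_camera(name): name is "scene" or "top" or "wrist"; returns the picture (400x640x3 uint8, blue, green, red); there is no depth.
- cams.camera_params(name): a dict with "mtx" (3x3 intrinsics, pixels), "R" (3x3) and "t" (3): a world point X has camera coordinates R X + t. Camera axes: x right, y down, z forward; pixel columns grow to the right and rows downward; lengths in m; the calibration is good to about 2 mm. A picture is of the moment at which its call begins: read the wrist's pose just before it. camera_params takes no time and is no camera call; for the wrist camera it gives the pose at the moment of the call.
- job.sign_off(): hands the job in; it is judged then, once.
The state is a dict: "clock": time; "joint_pos": joint angles; "joint_velocities": joint speeds; "tau": joint torques, N m; "tool_pos": TCP position; "orientation": TCP orientation; "contact_force": force on the tool from outside, world axes, zero at the start; "ft_torque": the same for the moment, N m; "grip_width": finger opening in m; "gripper_force": force on a finger pad.
Only numpy, scipy, OpenCV 4.12 (cv2) and the standard library are available. Lean on these libraries where they do the work, as an engineer would, in place of code of your own. Each camera call takes 0.05 s, during which the arm holds its last target. There are 200 camera calls.

## Working session

There is one attempt and no reset: what is moved stays moved. The work goes in short steps, Python scripts to look and compute and a tool call to move; the robot and the scene stay as the last step left them, time stands still between calls to the robot, and variables do not carry over. Pictures are saved under pics/ and viewed, at most 10 in all, crops included, and the job is handed in when it is done.

Besides the shell and the picture viewer there is one more tool, called after "Emit:" as a command line: name --argument value ..., lists and objects as JSON in quotes. servo_tool: Moves the arm, as the interface text tells. Its arguments: {"type":"object","properties":{"motion":{"type":"array","items":{"type":"object","properties":{"translation":{"type":"array","items":{"type":"number"}},"turn":{"type":"number"}}}},"hand":{"type":"number"},"force":{"type":"number"}},"required":["motion"]}

```bash
ls; mkdir -p pics; python3 - <<'E'
from plant import r,cams,job
import cv2,numpy as np
o=r.get_obs()
print({k:np.round(v,3).tolist() for k,v in o.items()}, r.hold_point_z)
for n in("top","scene"):
    cv2.imwrite(f"pics/{n}0.png",cams.read_camera(n)); p=cams.camera_params(n); print(n,np.round(p["mtx"],1).tolist(),np.round(-p["R"].T@p["t"],3),np.round(p["R"],2).tolist())
E
```

```text
pics
{'clock': 0.0, 'joint_pos': [-0.896, 0.386, 0.007, -0.0, -1.194, -0.259], 'joint_velocities': [0.001, -0.0, 0.0, -0.0, 0.001, -0.0], 'tau': [-0.001, -39.229, 18.84, 4.186, -0.005, -0.0], 'tool_pos': [0.252, -0.571, 0.23], 'orientation': [-0.206, 0.978, 0.001, -0.0], 'contact_force': [0.411, -0.471, 0.62], 'ft_torque': [0.067, 0.083, 0.007], 'gripper_force': 0.0, 'grip_width': 0.085} -0.0187
top [[442.9, 0.0, 319.5], [0.0, 442.9, 202.5], [0.0, 0.0, 1.0]] [ 0.406 -0.022  1.314] [[-0.0, -1.0, -0.03], [-0.99, 0.0, -0.14], [0.14, 0.03, -0.99]]
scene [[398.8, 0.0, 321.9], [0.0, 398.8, 201.8], [0.0, 0.0, 1.0]] [1.016 0.31  0.866] [[-0.59, 0.8, -0.01], [0.65, 0.47, -0.59], [-0.47, -0.36, -0.8]]
```

View pics/top0.png

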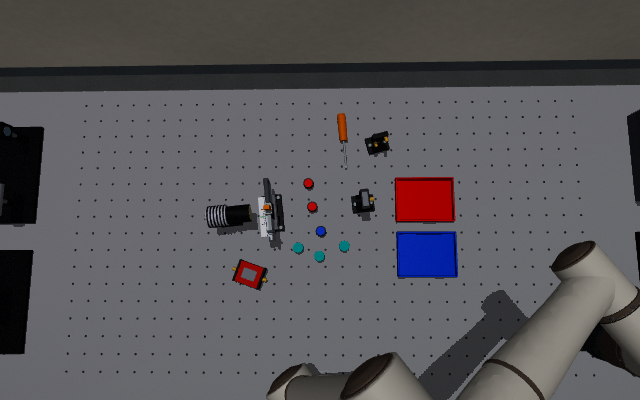

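View pics/scene0.png

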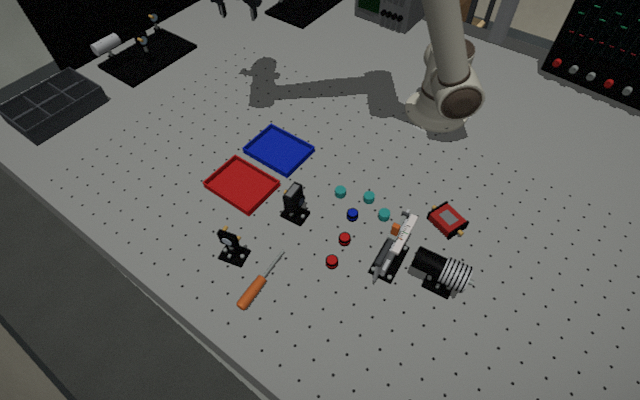

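The top view shows the red filters at (308,183) and (312,207) and the blue one at (320,231). Possible confusions are turquoise cells at (298,248), (319,256) and (344,246), and the red amplifier at (250,274). The red tray is at (425,200), the blue tray at (426,254) and the orange tab at (267,208). The orange screwdriver handle at (342,127) could be taken for the tab. The scene view agrees, with the reds at (344,238) and (332,261), the blue at (352,214) and the tab at (395,229).

```bash
cat > h.py <<'E'
import cv2,numpy as np
def ray(p,uv):
    d=p["R"].T@np.linalg.inv(p["mtx"])@np.array([uv[0],uv[1],1.]); return -p["R"].T@p["t"],d
def plane(p,uv,z):
    c,d=ray(p,uv); return c+d*(z-c[2])/d[2]
def tri(p1,a,p2,b):
    c1,d1=ray(p1,a);c2,d2=ray(p2,b)
    s=np.linalg.lstsq(np.c_[d1,-d2],c2-c1,rcond=None)[0]
    q1,q2=c1+s[0]*d1,c2+s[1]*d2
    return (q1+q2)/2,np.linalg.norm(q1-q2)
H={"red":[((0,150,90),(5,255,255)),((175,150,90),(180,255,255))],"blue":[((112,150,70),(128,255,255))],
"turq":[((80,120,70),(100,255,255))],"orange":[((6,150,110),(22,255,255))],"green":[((45,110,60),(78,255,255))]}
def blobs(im,col,amin=8):
    hsv=cv2.cvtColor(im,cv2.COLOR_BGR2HSV); m=sum(cv2.inRange(hsv,np.array(a),np.array(b)) for a,b in H[col])
    n,l,s,c=cv2.connectedComponentsWithStats(m)
    return [(np.round(c[i],1),s[i]) for i in range(1,n) if s[i][4]>=amin]
E
python3 - <<'E'
from plant import cams
from h import *
for n in("top","scene"):
    im=cv2.imread(f"pics/{n}0.png");p=cams.camera_params(n)
    for col in H:
        for c,s in blobs(im,col,4 if col=="green" else 8):
            z={"orange":.15,"green":.112}.get(col,.018)
            print(n,col,c,s.tolist(),np.round(plane(p,c,z),3))
im=cv2.imread("pics/top0.png")[165:285,190:350]
cv2.imwrite("pics/crop0.png",cv2.resize(im,None,fx=5,fy=5,interpolation=cv2.INTER_CUBIC))
E
```

```text
top red [423.9 199.6] [396, 177, 59, 44, 2355] [ 0.594 -0.291  0.018]
top red [307.9 182.5] [304, 179, 9, 8, 56] [0.647 0.051 0.018]
top red [311.6 206. ] [308, 202, 9, 9, 59] [0.576 0.04  0.018]
top red [248.5 274. ] [235, 261, 28, 27, 347] [0.378 0.223 0.018]
top blue [320.1 230.5] [316, 227, 9, 8, 59] [0.504 0.015 0.018]
top blue [426.5 254.2] [396, 231, 62, 46, 2600] [ 0.434 -0.293  0.018]
top turq [343.8 245.5] [339, 241, 11, 10, 88] [ 0.46  -0.054  0.018]
top turq [297.4 247.1] [293, 242, 10, 11, 85] [0.455 0.081 0.018]
top turq [318.7 255.5] [314, 251, 11, 10, 86] [0.431 0.019 0.018]
top orange [341.8 126. ] [338, 113, 9, 27, 182] [ 0.778 -0.048  0.15 ]
top orange [385.9 138.6] [385, 137, 3, 4, 11] [ 0.741 -0.167  0.15 ]
top orange [371.2 198.4] [370, 197, 4, 4, 10] [ 0.578 -0.125  0.15 ]
top orange [265.7 206.7] [262, 205, 7, 5, 22] [0.557 0.156 0.15 ]
top orange [233.7 268.2] [232, 267, 4, 3, 9] [0.395 0.237 0.15 ]
top orange [263.6 279.1] [262, 278, 4, 3, 11] [0.367 0.158 0.15 ]
scene red [558.2  60.5] [555, 58, 7, 6, 25] [-0.465  0.235  0.018]
scene red [610.1  81.1] [606,
[... 507 characters left out ...]
-0.054  0.018]
scene turq [368.7 196.9] [364, 191, 10, 13, 102] [0.435 0.019 0.018]
scene turq [383.8 214.1] [379, 209, 11, 12, 107] [0.459 0.081 0.018]
scene orange [395.7 225.9] [392, 223, 8, 7, 34] [0.557 0.153 0.15 ]
scene orange [250.6 292.2] [237, 276, 29, 33, 353] [0.851 0.005 0.15 ]
scene green [596.6   5.7] [594, 5, 6, 3, 10] [-0.714  0.252  0.112]
scene green [581.   12.5] [579, 12, 5, 2, 6] [-0.634  0.219  0.112]
scene green [618.3  12.8] [616, 12, 5, 3, 6] [-0.706  0.326  0.112]
scene green [602.1  19.4] [600, 19, 5, 2, 7] [-0.628  0.292  0.112]
scene green [638.5  19.5] [638, 19, 2, 2, 4] [-0.699  0.393  0.112]
scene green [623.5  26.7] [621, 26, 6, 3, 10] [-0.621  0.362  0.112]
```

View pics/crop0.png

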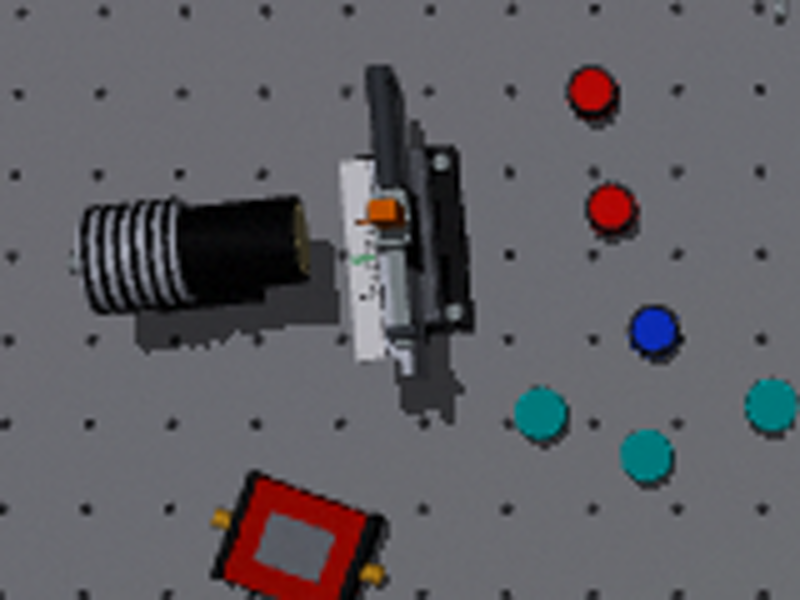

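The crop confirms the choice. There are two reds at about (0.646,0.050) and (0.575,0.039) and a true blue at (0.503,0.014), and the three turquoise cells are left out. The tab is about (0.557,0.155), with the green tick beside it at crop (362,258). I'll go above the filters now and take one close look.

Emit:
servo_tool --motion '[{"translation": [-14,10,0],"turn": 0.02},{"translation": [-45,33,0],"turn": 0.05},{"translation": [-561,409,0],"turn": 0.415},{"translation": [-561,409,0],"turn": 0.415},{"translation": [-561,409,0],"turn": 0.415},{"translation": [-561,409,0],"turn": 0.415},{"translation": [-561,409,0],"turn": 0.415},{"translation": [-561,409,0],"turn": 0.415},{"translation": [-561,409,0],"turn": 0.415},{"translation": [-561,409,0],"turn": 0.415},{"translation": [-561,409,0],"turn": 0.415},{"translation": [-561,409,0],"turn": 0.415},{"translation": [-561,409,0],"turn": 0.415},{"translation": [-561,409,0],"turn": 0.415},{"translation": [-561,409,0],"turn": 0.415},{"translation": [-561,409,0],"turn": 0.415},{"translation": [-561,409,0],"turn": 0.415}]' --hand 0 --force 40

```text
clock: 1.8
tool_pos: [0.6003, 0.0301, 0.2302]
orientation: [-0.001, 1.0, -0.0, -0.001]
contact_force: [-0.2, -0.5, 1.0]
grip_width: 0.0852
gripper_force: 0.0
```

```bash
cat >> h.py <<'E'
from scipy.spatial.transform import Rotation as Ro
def shift(o,tgt):
    "tool-frame shift mm to world target TCP, and turn making tool y parallel world y"
    R=Ro.from_quat(o["orientation"]).as_matrix()
    y=R[:,1]; a=np.arctan2(y[1],y[0])-np.pi/2; a=(a+np.pi/2)%np.pi-np.pi/2
    return np.round(R.T@(np.array(tgt)-o["tool_pos"])*1000,1), round(a,3)
E
python3 - <<'E'
from plant import r,cams
from h import *
p=cams.camera_params("wrist"); im=cams.read_camera("wrist"); cv2.imwrite("pics/w1.png",im)
o=r.get_obs(); print(o["clock"],np.round(o["tool_pos"],4),np.round(o["orientation"],3))
print(np.round(-p["R"].T@p["t"],3),p["mtx"][0,0])
for col in("red","blue","orange","green"):
    for c,s in blobs(im,col,15):
        print(col,c,s.tolist(),np.round(plane(p,c,{"orange":.155,"green":.112}.get(col,.020)),4))
E
```

```text
1.85 [0.5999 0.0291 0.2305] [-0.001  1.    -0.    -0.001]
[0.525 0.03  0.373] 311.082751520372
red [ 59.9 170.2] [0, 113, 130, 112, 13468] [ 0.5951 -0.2664  0.02  ]
red [325.  154.7] [314, 144, 23, 23, 409] [0.5764 0.0382 0.02  ]
red [334.1 213.7] [324, 204, 21, 20, 344] [0.647  0.0498 0.02  ]
blue [47.7 42.8] [0, 0, 104, 85, 8098] [ 0.4628 -0.2471  0.02  ]
blue [301.9  86. ] [291, 74, 23, 25, 463] [0.5036 0.0129 0.02  ]
orange [492.8 155.9] [481, 147, 24, 18, 368] [0.5574 0.1523 0.155 ]
orange [141.3 177.4] [139, 172, 6, 11, 43] [ 0.5735 -0.0961  0.155 ]
orange [257.6 331. ] [246, 303, 24, 57, 907] [ 0.7046 -0.02    0.155 ]
green [489.9 122. ] [483, 121, 15, 3, 21] [0.5362 0.1695 0.112 ]
```

View pics/w1.png

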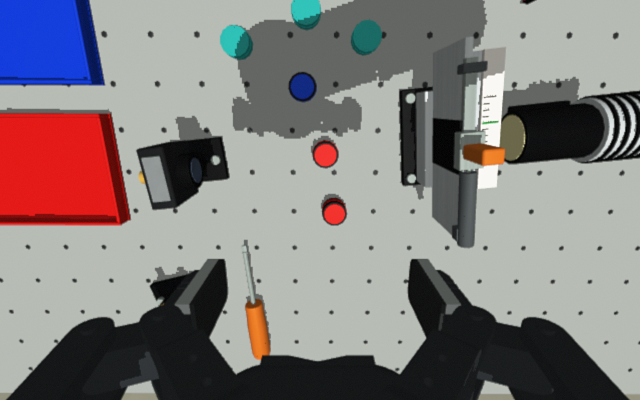

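The wrist view shows the reds at (325,155) and (334,214), the blue at (302,86) and the tab at (493,156), and the positions agree within 2 mm. Picking red_1 at (0.647,0.050).

Emit:
servo_tool --motion '[{"translation": [-25,11,10]},{"translation": [-47,21,40]},{"translation": [-47,21,85]},{"translation": [-47,21,130]},{"translation": [-47,21,170]},{"translation": [-47,21,200]},{"translation": [-47,21,218]},{"translation": [-47,21,226]},{"translation": [-47,21,227]},{"translation": [-47,21,227]}]'

```text
schema error: expected keys translation, turn
```

Emit:
servo_tool --motion '[{"translation": [0,0,0]},{"translation": [0,0,0]},{"translation": [0,0,0]},{"translation": [0,0,0]},{"translation": [0,0,0]},{"translation": [0,0,0]},{"translation": [0,0,0]},{"translation": [0,0,0]}]' --hand 255 --force 40

```text
schema error: expected keys translation, turn
```

Emit:
servo_tool --motion '[{"translation": [-25,11,10],"turn": 0},{"translation": [-47,21,40],"turn": 0},{"translation": [-47,21,85],"turn": 0},{"translation": [-47,21,130],"turn": 0},{"translation": [-47,21,170],"turn": 0},{"translation": [-47,21,200],"turn": 0},{"translation": [-47,21,218],"turn": 0},{"translation": [-47,21,226],"turn": 0},{"translation": [-47,21,227],"turn": 0},{"translation": [-47,21,227],"turn": 0}]'

```text
clock: 2.85
tool_pos: [0.6481, 0.0496, 0.0055]
orientation: [-0.0, 1.0, 0.0, 0.001]
contact_force: [-0.5, -0.1, -0.4]
grip_width: 0.0853
gripper_force: 0.0
```

Emit:
servo_tool --motion '[{"translation": [0,0,0],"turn": 0},{"translation": [0,0,0],"turn": 0},{"translation": [0,0,0],"turn": 0},{"translation": [0,0,0],"turn": 0},{"translation": [0,0,0],"turn": 0},{"translation": [0,0,0],"turn": 0},{"translation": [0,0,0],"turn": 0},{"translation": [0,0,0],"turn": 0}]' --hand 255 --force 40

```text
clock: 3.65
tool_pos: [0.648, 0.0503, 0.0051]
orientation: [-0.001, 1.0, 0.0, 0.001]
contact_force: [-0.3, 0.8, 5.4]
grip_width: 0.0284
gripper_force: 39.7
```

Emit:
servo_tool --motion '[{"translation": [0,0,-15],"turn": 0},{"translation": [0,0,-50],"turn": 0},{"translation": [0,0,-95],"turn": 0},{"translation": [5,-20,-130],"turn": 0},{"translation": [13,-55,-150],"turn": 0},{"translation": [22,-100,-150],"turn": 0},{"translation": [33,-146,-150],"turn": 0},{"translation": [43,-192,-150],"turn": 0},{"translation": [54,-238,-150],"turn": 0},{"translation": [63,-278,-150],"turn": 0},{"translation": [68,-300,-145],"turn": 0},{"translation": [70,-308,-125],"turn": 0},{"translation": [70,-308,-90],"turn": 0},{"translation": [70,-308,-55],"turn": 0},{"translation": [70,-308,-30],"turn": 0},{"translation": [70,-308,-15],"turn": 0},{"translation": [70,-308,-9],"turn": 0},{"translation": [70,-308,-6],"turn": 0},{"translation": [70,-308,-5],"turn": 0},{"translation": [70,-308,-5],"turn": 0}]'

```text
clock: 5.65
tool_pos: [0.5785, -0.2581, 0.0105]
orientation: [-0.001, 1.0, -0.0, 0.001]
contact_force: [-0.6, 0.8, -0.9]
grip_width: 0.0284
gripper_force: 39.5
```

```bash
python3 - <<'E'
from plant import r,cams
from h import *
p=cams.camera_params("wrist"); im=cams.read_camera("wrist"); cv2.imwrite("pics/w2.png",im)
o=r.get_obs(); print(o["clock"],np.round(o["tool_pos"],4),np.round(o["contact_force"],1),o["grip_width"])
for n in("top","scene"):
    im=cv2.imread(f"pics/{n}0.png");q=cams.camera_params(n)
    for col in("red","blue"):
        for c,s in blobs(im,col,1500):
            hsv=cv2.cvtColor(im,cv2.COLOR_BGR2HSV); m=sum(cv2.inRange(hsv,np.array(a),np.array(b)) for a,b in H[col])
            mm=np.zeros_like(m); mm[s[1]:s[1]+s[3],s[0]:s[0]+s[2]]=m[s[1]:s[1]+s[3],s[0]:s[0]+s[2]]
            pts=np.argwhere(mm)[:,::-1]; W=np.array([plane(q,u,.022)[:2] for u in pts]); print(n,col,W.min(0).round(3),W.max(0).round(3),((W.min(0)+W.max(0))/2).round(3))
E
```

```text
5.7 [ 0.5785 -0.2581  0.0106] [-0.1 -0.7 -1.2] 0.02840055556387527
top red [ 0.533 -0.377] [ 0.661 -0.208] [ 0.597 -0.292]
top blue [ 0.372 -0.378] [ 0.501 -0.206] [ 0.437 -0.292]
scene red [ 0.534 -0.377] [ 0.669 -0.197] [ 0.601 -0.287]
scene blue [ 0.374 -0.379] [ 0.513 -0.199] [ 0.443 -0.289]
```

View pics/w2.png

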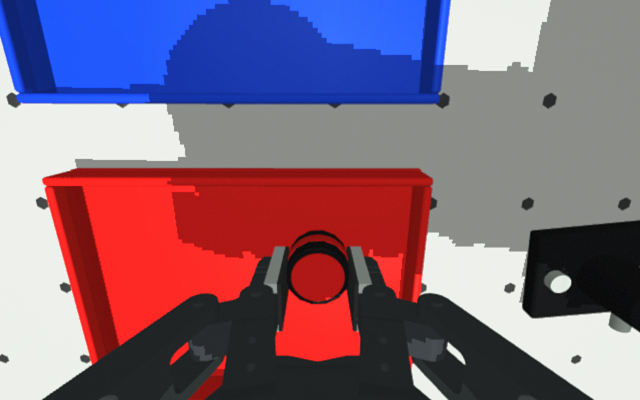

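The red_1 filter sits upright between the pads at (318,277), inside the red tray and clear of its walls. I'll lower the last millimetre or so and release.

Emit:
servo_tool --motion '[{"translation": [0,0,0.5],"turn": 0},{"translation": [0,0,1],"turn": 0},{"translation": [0,0,1.5],"turn": 0},{"translation": [0,0,1.5],"turn": 0}]'

```text
clock: 6.1
tool_pos: [0.5781, -0.258, 0.0091]
orientation: [-0.001, 1.0, -0.0, 0.0]
contact_force: [-2.1, 1.1, 5.2]
grip_width: 0.028
gripper_force: 39.9
```

Emit:
servo_tool --motion '[{"translation": [0,0,0],"turn": 0},{"translation": [0,0,0],"turn": 0},{"translation": [0,0,0],"turn": 0},{"translation": [0,0,0],"turn": 0},{"translation": [0,0,0],"turn": 0},{"translation": [0,0,-5],"turn": 0},{"translation": [0,0,-20],"turn": 0},{"translation": [0,0,-50],"turn": 0}]' --hand 120

```text
clock: 6.9
tool_pos: [0.5762, -0.2577, 0.0571]
orientation: [-0.0, 1.0, 0.001, -0.002]
contact_force: [0.4, 0.0, -0.4]
grip_width: 0.0452
gripper_force: 0.0
```

Emit:
servo_tool --motion '[{"translation": [0,0,-25],"turn": 0},{"translation": [0,5,-70],"turn": 0},{"translation": [1,30,-100],"turn": 0},{"translation": [2,70,-106],"turn": 0},{"translation": [2,118,-106],"turn": 0},{"translation": [2,166,-106],"turn": 0},{"translation": [2,214,-106],"turn": 0},{"translation": [2,258,-106],"turn": 0},{"translation": [2,285,-90],"turn": 0},{"translation": [2,296,-55],"turn": 0},{"translation": [2,296,-15],"turn": 0},{"translation": [2,296,20],"turn": 0},{"translation": [2,296,42],"turn": 0},{"translation": [2,296,52],"turn": 0},{"translation": [2,296,54],"turn": 0},{"translation": [2,296,54],"turn": 0}]' --hand 60

```text
clock: 8.5
tool_pos: [0.5765, 0.0382, 0.0051]
orientation: [-0.001, 1.0, 0.0, 0.001]
contact_force: [0.5, 0.3, 0.4]
grip_width: 0.0651
gripper_force: 0.0
```

Emit:
servo_tool --motion '[{"translation": [0,0,0],"turn": 0},{"translation": [0,0,0],"turn": 0},{"translation": [0,0,0],"turn": 0},{"translation": [0,0,0],"turn": 0},{"translation": [0,0,0],"turn": 0},{"translation": [0,0,0],"turn": 0},{"translation": [0,0,0],"turn": 0}]' --hand 255

```text
clock: 9.2
tool_pos: [0.5763, 0.0382, 0.0052]
orientation: [-0.001, 1.0, 0.0, 0.001]
contact_force: [-0.9, 1.4, 5.2]
grip_width: 0.0282
gripper_force: 39.4
```

Emit:
servo_tool --motion '[{"translation": [0,0,-15],"turn": 0},{"translation": [0,0,-50],"turn": 0},{"translation": [0,0,-95],"turn": 0},{"translation": [-3,-20,-130],"turn": 0},{"translation": [-8,-58,-150],"turn": 0},{"translation": [-13,-106,-150],"turn": 0},{"translation": [-19,-154,-150],"turn": 0},{"translation": [-25,-202,-150],"turn": 0},{"translation": [-31,-250,-150],"turn": 0},{"translation": [-37,-298,-150],"turn": 0},{"translation": [-42,-340,-145],"turn": 0},{"translation": [-44,-360,-125],"turn": 0},{"translation": [-44,-360,-85],"turn": 0},{"translation": [-44,-360,-50],"turn": 0},{"translation": [-44,-360,-25],"turn": 0},{"translation": [-44,-360,-12],"turn": 0},{"translation": [-44,-360,-7],"turn": 0},{"translation": [-44,-360,-5],"turn": 0},{"translation": [-44,-360,-4],"turn": 0},{"translation": [-44,-360,-4],"turn": 0}]'

```text
clock: 11.2
tool_pos: [0.6209, -0.3222, 0.0094]
orientation: [-0.001, 1.0, -0.0, 0.002]
contact_force: [-0.5, 0.0, -0.2]
grip_width: 0.0284
gripper_force: 39.6
```

Emit:
servo_tool --motion '[{"translation": [0,0,0],"turn": 0},{"translation": [0,0,0],"turn": 0}]'

```text
clock: 11.4
tool_pos: [0.6209, -0.3222, 0.0093]
orientation: [-0.001, 1.0, -0.001, 0.001]
contact_force: [0.3, 0.4, 4.0]
grip_width: 0.0286
gripper_force: 39.8
```

Emit:
servo_tool --motion '[{"translation": [0,0,0.5],"turn": 0},{"translation": [0,0,0.5],"turn": 0}]'

```text
clock: 11.6
tool_pos: [0.6209, -0.3222, 0.0093]
orientation: [-0.001, 1.0, -0.001, 0.001]
contact_force: [0.5, 2.2, 6.5]
grip_width: 0.0285
gripper_force: 40.1
```

Emit:
servo_tool --motion '[{"translation": [0,0,0],"turn": 0},{"translation": [0,0,0],"turn": 0},{"translation": [0,0,0],"turn": 0},{"translation": [0,0,0],"turn": 0},{"translation": [0,0,0],"turn": 0},{"translation": [0,0,-5],"turn": 0},{"translation": [0,0,-20],"turn": 0},{"translation": [0,0,-50],"turn": 0}]' --hand 120

```text
clock: 12.4
tool_pos: [0.6183, -0.3214, 0.0562]
orientation: [-0.0, 1.0, 0.001, -0.002]
contact_force: [0.2, -0.2, -0.0]
grip_width: 0.0453
gripper_force: 0.0
```

Emit:
servo_tool --motion '[{"translation": [0,0,-25],"turn": 0},{"translation": [2,5,-70],"turn": 0},{"translation": [10,30,-100],"turn": 0},{"translation": [24,70,-106],"turn": 0},{"translation": [40,115,-106],"turn": 0},{"translation": [56,160,-106],"turn": 0},{"translation": [72,205,-106],"turn": 0},{"translation": [88,250,-106],"turn": 0},{"translation": [103,295,-106],"turn": 0},{"translation": [113,323,-90],"turn": 0},{"translation": [117,335,-55],"turn": 0},{"translation": [117,335,-15],"turn": 0},{"translation": [117,335,20],"turn": 0},{"translation": [117,335,42],"turn": 0},{"translation": [117,335,51],"turn": 0},{"translation": [117,335,53],"turn": 0},{"translation": [117,335,53],"turn": 0}]' --hand 60

```text
clock: 14.1
tool_pos: [0.5035, 0.0132, 0.0054]
orientation: [-0.001, 1.0, 0.0, 0.001]
contact_force: [-0.4, -0.6, -0.1]
grip_width: 0.0652
gripper_force: 0.0
```

Emit:
servo_tool --motion '[{"translation": [0,0,0],"turn": 0},{"translation": [0,0,0],"turn": 0},{"translation": [0,0,0],"turn": 0},{"translation": [0,0,0],"turn": 0},{"translation": [0,0,0],"turn": 0},{"translation": [0,0,0],"turn": 0},{"translation": [0,0,0],"turn": 0}]' --hand 255

```text
clock: 14.8
tool_pos: [0.5032, 0.0131, 0.0056]
orientation: [-0.001, 1.0, 0.0, 0.001]
contact_force: [-2.3, 1.1, 6.6]
grip_width: 0.0286
gripper_force: 39.2
```

Emit:
servo_tool --motion '[{"translation": [0,0,-15],"turn": 0},{"translation": [0,0,-50],"turn": 0},{"translation": [0,0,-95],"turn": 0},{"translation": [5,-20,-130],"turn": 0},{"translation": [12,-55,-150],"turn": 0},{"translation": [21,-100,-150],"turn": 0},{"translation": [31,-146,-150],"turn": 0},{"translation": [41,-192,-150],"turn": 0},{"translation": [51,-238,-150],"turn": 0},{"translation": [59,-276,-150],"turn": 0},{"translation": [63,-297,-145],"turn": 0},{"translation": [65,-304,-125],"turn": 0},{"translation": [65,-304,-90],"turn": 0},{"translation": [65,-304,-55],"turn": 0},{"translation": [65,-304,-30],"turn": 0},{"translation": [65,-304,-15],"turn": 0},{"translation": [65,-304,-8],"turn": 0},{"translation": [65,-304,-5.5],"turn": 0},{"translation": [65,-304,-4.5],"turn": 0},{"translation": [65,-304,-4],"turn": 0}]'

```text
clock: 16.8
tool_pos: [0.4376, -0.2911, 0.0096]
orientation: [-0.001, 1.0, -0.0, 0.0]
contact_force: [-3.4, 1.3, 6.8]
grip_width: 0.0284
gripper_force: 40.2
```

Emit:
servo_tool --motion '[{"translation": [0,0,0],"turn": 0},{"translation": [0,0,0.3],"turn": 0},{"translation": [0,0,0.5],"turn": 0}]'

```text
clock: 17.1
tool_pos: [0.4376, -0.2911, 0.0096]
orientation: [-0.001, 1.0, -0.0, 0.0]
contact_force: [-3.3, 2.8, 11.1]
grip_width: 0.0283
gripper_force: 40.5
```

Emit:
servo_tool --motion '[{"translation": [0,0,0],"turn": 0},{"translation": [0,0,0],"turn": 0},{"translation": [0,0,0],"turn": 0},{"translation": [0,0,0],"turn": 0},{"translation": [0,0,0],"turn": 0},{"translation": [0,0,-5],"turn": 0},{"translation": [0,0,-20],"turn": 0},{"translation": [0,0,-60],"turn": 0},{"translation": [0,0,-110],"turn": 0},{"translation": [0,0,-160],"turn": 0},{"translation": [0,0,-200],"turn": 0},{"translation": [0,0,-220],"turn": 0}]' --hand 120

```text
clock: 18.3
tool_pos: [0.439, -0.2918, 0.2329]
orientation: [-0.001, 1.0, -0.002, 0.004]
contact_force: [0.1, -0.8, -0.5]
grip_width: 0.0451
gripper_force: 0.0
```

```bash
python3 - <<'E'
from plant import r,cams
from h import *
im=cams.read_camera("scene"); p=cams.camera_params("scene"); cv2.imwrite("pics/s3.png",im)
o=r.get_obs(); print(o["clock"],np.round(o["tool_pos"],4))
cv2.imwrite("pics/s3c.png",cv2.resize(im[110:310,190:450],None,fx=3,fy=3,interpolation=cv2.INTER_CUBIC))
E
```

```text
18.35 [ 0.44   -0.2924  0.2349]
```

View pics/s3c.png

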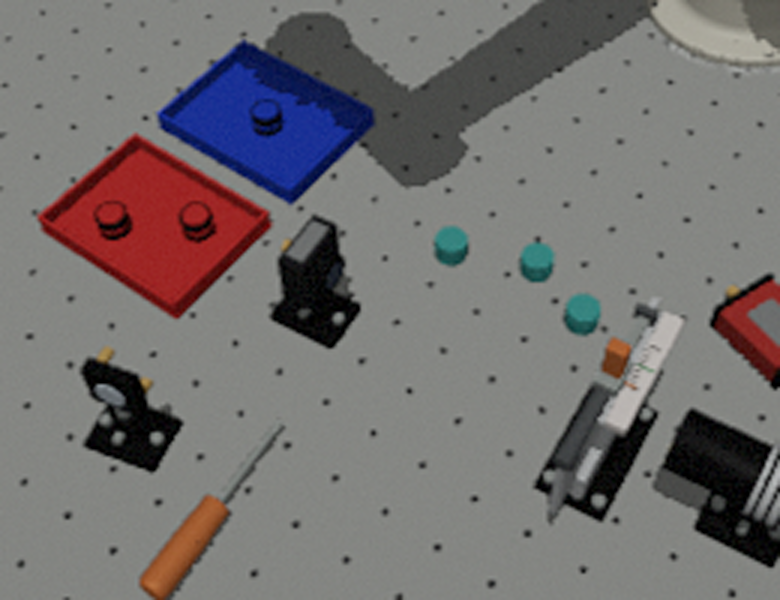

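All three filters lie flat in their own trays, at crop (112,217), (197,219) and (266,117). The bystanders look undisturbed and the tab at (617,357) is still closed. Next is the shutter; I need the rail direction and the joint room for a quarter turn.

```bash
cat > rail.py <<'E'
from plant import r,cams
from h import *
def strip(n,im,p,box=None):
    hsv=cv2.cvtColor(im,cv2.COLOR_BGR2HSV); m=cv2.inRange(hsv,np.array((0,0,165)),np.array((180,40,255)))
    return m
for n,f in(("top","pics/top0.png"),("scene","pics/s3.png")):
    im=cv2.imread(f);p=cams.camera_params(n);g=cv2.cvtColor(im,cv2.COLOR_BGR2HSV)
    m=cv2.inRange(g,np.array((0,0,150)),np.array((180,60,255)))
    k,l,s,c=cv2.connectedComponentsWithStats(m)
    for i in range(1,k):
        w=plane(p,c[i],.112)
        if s[i][4]>40 and np.hypot(w[0]-.53,w[1]-.17)<.04:
            P=np.array([plane(p,u[::-1],.112)[:2] for u in np.argwhere(l==i)]).astype(np.float32)
            print(n,s[i].tolist(),w.round(3),cv2.minAreaRect(P))
print(np.round(r.get_obs()["joint_pos"],3))
E
python3 rail.py
```

```text
top [258, 197, 14, 43, 237] [0.531 0.169 0.112] ((0.5312582850456238, 0.16613903641700745), (0.11987036466598511, 0.02739882655441761), 8.170211791992188)
scene [390, 214, 28, 39, 335] [0.538 0.169 0.112] ((0.536916196346283, 0.1670498102903366), (0.11195389181375504, 0.02135246992111206), 5.740752220153809)
[-0.278  0.212 -0.231  0.002 -1.117 -1.292]
```

Emit:
servo_tool --motion '[{"translation": [-5,18,-5],"turn": -0.05},{"translation": [-15,55,-5],"turn": -0.17},{"translation": [-27,100,-5],"turn": -0.31},{"translation": [-38,145,-5],"turn": -0.45},{"translation": [-50,190,-5],"turn": -0.59},{"translation": [-62,235,-5],"turn": -0.73},{"translation": [-74,280,-5],"turn": -0.87},{"translation": [-86,325,-5],"turn": -1.01},{"translation": [-98,370,-5],"turn": -1.15},{"translation": [-109,412,-5],"turn": -1.29},{"translation": [-116,437,-5],"turn": -1.43},{"translation": [-118,445,-5],"turn": -1.57},{"translation": [-118,445,-5],"turn": -1.67},{"translation": [-118,445,-5],"turn": -1.693},{"translation": [-118,445,-5],"turn": -1.693},{"translation": [-118,445,-5],"turn": -1.693}]' --hand 120

```text
clock: 19.95
tool_pos: [0.5552, 0.1536, 0.2329]
orientation: [0.749, -0.663, -0.0, 0.0]
contact_force: [0.2, 0.1, 0.1]
grip_width: 0.0452
gripper_force: 0.0
```

```bash
python3 - <<'E'
from plant import r,cams
from h import *
p=cams.camera_params("wrist"); im=cams.read_camera("wrist"); cv2.imwrite("pics/w4.png",im)
o=r.get_obs(); print(o["clock"],np.round(o["tool_pos"],4),np.round(o["orientation"],4),np.round(o["joint_pos"],2),np.round(Ro.from_quat(o["orientation"]).as_matrix(),3).tolist())
print(np.round(-p["R"].T@p["t"],3))
np.savez("w4.npz",**p)
for col in("orange","green"):
    for c,s in blobs(im,col,15):
        print(col,c,s.tolist(),np.round(plane(p,c,{"orange":.155,"green":.112}.get(col,.020)),4))
E
```

```text
20.0 [0.5553 0.1536 0.2329] [ 0.7487 -0.6629 -0.     -0.    ] [ 0.55  0.3  -0.11 -0.   -1.16 -0.43] [[0.121, -0.993, 0.0], [-0.993, -0.121, 0.0], [-0.0, -0.0, -1.0]]
[0.565 0.078 0.375]
orange [314.  210.3] [307, 201, 15, 20, 277] [0.5583 0.1517 0.155 ]
orange [472.1 212.1] [467, 207, 11, 11, 66] [0.4407 0.1388 0.155 ]
orange [430.3 273.6] [427, 271, 8, 7, 34] [0.4599 0.1934 0.155 ]
```

View pics/w4.png

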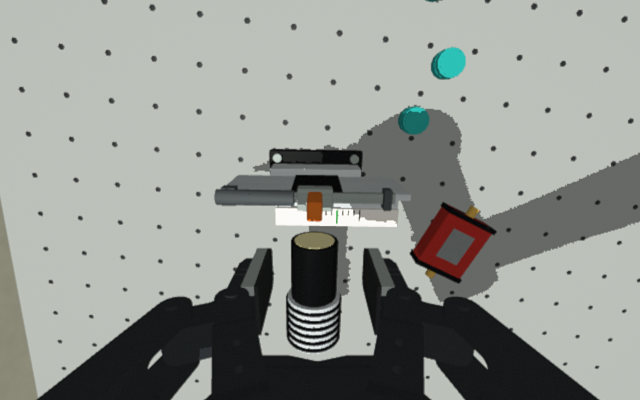

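The wrist view shows the tab at (314,210), the green tick at (337,216), the carriage closed and the rail level in the picture. So the fingers close along the rail, with the tool about 2–3 mm on the opening side of the tab. I'll go straight down and pinch.

Emit:
servo_tool --motion '[{"translation": [0,0,15],"turn": 0},{"translation": [0,0,45],"turn": 0},{"translation": [0,0,75],"turn": 0},{"translation": [0,0,92],"turn": 0},{"translation": [0,0,99],"turn": 0},{"translation": [0,0,102],"turn": 0},{"translation": [0,0,102],"turn": 0},{"translation": [0,0,102],"turn": 0}]'

```text
clock: 20.8
tool_pos: [0.5561, 0.1543, 0.132]
orientation: [0.749, -0.662, 0.0, -0.001]
contact_force: [0.4, 0.0, -1.0]
grip_width: 0.0453
gripper_force: 0.0
```

Emit:
servo_tool --motion '[{"translation": [0,0,0],"turn": 0},{"translation": [0,0,0],"turn": 0},{"translation": [0,0,0],"turn": 0},{"translation": [0,0,0],"turn": 0},{"translation": [0,0,0],"turn": 0},{"translation": [0,0,0],"turn": 0},{"translation": [0,0,0],"turn": 0},{"translation": [0,0,0],"turn": 0}]' --hand 255 --force 40

```text
clock: 21.6
tool_pos: [0.5563, 0.1543, 0.1317]
orientation: [0.749, -0.662, 0.001, -0.001]
contact_force: [4.4, -0.3, 4.3]
grip_width: 0.0113
gripper_force: 41.7
```

```bash
python3 - <<'E'
from plant import r,cams
from h import *
P=dict(np.load("w4.npz")); 
t=plane(P,(314.5,212),.155); g=plane(P,(337,216),.112); u=np.array([-.993,-.121,0])
print("tab",t.round(4),"tick",g.round(4),"along",(g-t)@u)
p=cams.camera_params("wrist"); im=cams.read_camera("wrist"); cv2.imwrite("pics/w5.png",im)
o=r.get_obs(); print(o["clock"],np.round(o["tool_pos"],4),np.round(o["contact_force"],1),"rel tab closed",(o["tool_pos"]-t)@u)
for col in("orange","green"):
    for c,s in blobs(im,col,10): print(col,c,s.tolist())
cv2.imwrite("pics/w5c.png",cv2.resize(im[100:300,190:450],None,fx=3,fy=3,interpolation=cv2.INTER_CUBIC))
E
```

```text
tab [0.5578 0.153  0.155 ] tick [0.5358 0.169  0.112 ] along 0.019835187572054894
21.65 [0.5563 0.1543 0.1317] [4.3 0.2 4.6] rel tab closed 0.0013369827162031007
orange [317.2 270.9] [305, 241, 25, 59, 1366]
orange [525.2 248.1] [519, 240, 16, 17, 106]
```

View pics/w5c.png

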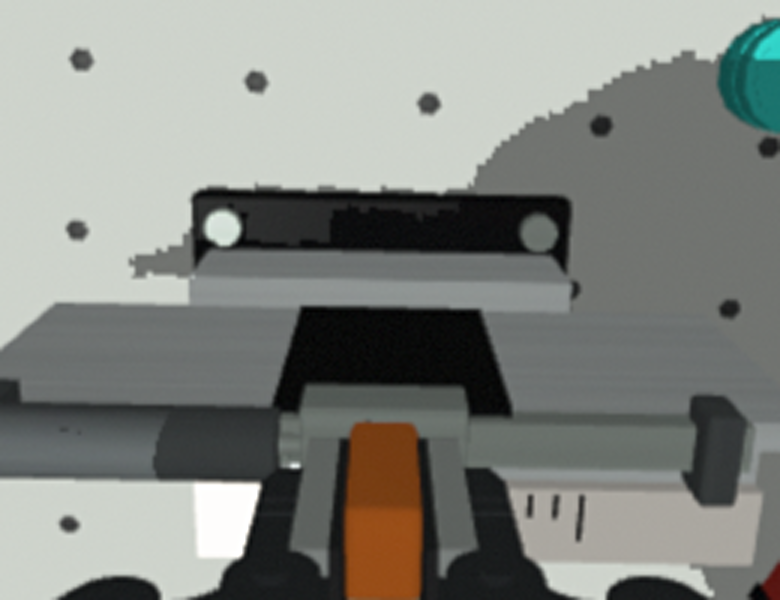

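The tab is pinched at crop (383,510), and the 4.4 N pull shows the shutter just off its closed stop, about 1.3 mm open. I'll draw it about 18.5 mm along tool +y in small steps.

Emit:
servo_tool --motion '[{"translation": [0,1,0],"turn": 0},{"translation": [0,3,0],"turn": 0},{"translation": [0,5,0],"turn": 0},{"translation": [0,7,0],"turn": 0},{"translation": [0,9,0],"turn": 0},{"translation": [0,11,0],"turn": 0},{"translation": [0,13,0],"turn": 0},{"translation": [0,15,0],"turn": 0},{"translation": [0,16.5,0],"turn": 0},{"translation": [0,17.5,0],"turn": 0},{"translation": [0,18.5,0],"turn": 0},{"translation": [0,18.5,0],"turn": 0},{"translation": [0,18.5,0],"turn": 0},{"translation": [0,18.5,0],"turn": 0}]'

```text
clock: 23.05
tool_pos: [0.5388, 0.1525, 0.1317]
orientation: [0.749, -0.662, 0.001, -0.002]
contact_force: [8.1, 0.3, 4.4]
grip_width: 0.0111
gripper_force: 41.6
```

```bash
python3 - <<'E'
from plant import r,cams
from h import *
t=np.array([.5578,.153,.155]);u=np.array([-.993,-.121,0])
ims={n:cams.read_camera(n) for n in("wrist","top","scene")}
F=[]
for _ in range(6):
    cams.read_camera("top"); F.append(r.get_obs()["contact_force"]@u)
o=r.get_obs(); print(o["clock"],np.round(o["tool_pos"],4),"F along",np.mean(F).round(2),"rel",(o["tool_pos"]-t)@u,o["grip_width"])
a=cv2.resize(ims["wrist"][180:300,250:410],None,fx=5,fy=5,interpolation=cv2.INTER_CUBIC)[:300]
b=cv2.resize(ims["scene"][205:255,370:450],None,fx=6,fy=6,interpolation=cv2.INTER_CUBIC)[:300,:400]
c=cv2.resize(ims["top"][190:240,240:307],None,fx=6,fy=6,interpolation=cv2.INTER_CUBIC)[:300,:400]
cv2.imwrite("pics/c6.png",np.vstack([a,np.hstack([b,c])]))
for n in ims: cv2.imwrite(f"pics/{n}6.png",ims[n])
E
```

```text
23.5 [0.5388 0.1525 0.1317] F along -7.37 rel 0.018888413313407564 0.011077377770246347
```

View pics/c6.png

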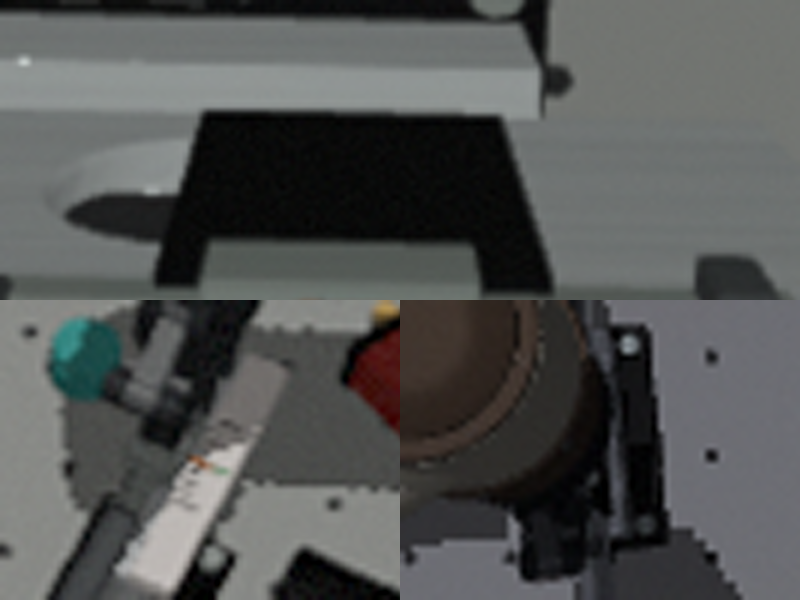

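The lower-left scene crop shows the orange pointer at (195,460) in line with the green tick at (222,470). The aperture is half uncovered in the wrist crop. One numeric check before handing in.

```bash
python3 - <<'E'
from plant import r,cams
from h import *
p=cams.camera_params("scene"); im=cv2.imread("pics/scene6.png"); u=np.array([-.993,-.121,0])
H["green"]=[((40,60,60),(85,255,255))]; H["orange"]=[((3,90,90),(22,255,255))]
for col in("orange","green"):
    for c,s in blobs(im,col,2):
        if 390<c[0]<425 and 215<c[1]<245: print(col,c,s.tolist(),[round(float((plane(p,c,z)-[.5578,.153,0])@u)*1000,1) for z in(.112,.114,.117)])
E
```

```text
orange [402.7 231.3] [402, 231, 2, 2, 3] [20.4, 19.1, 17.1]
```

```bash
python3 - <<'E'
from plant import cams
from h import *
p=cams.camera_params("scene"); im=cv2.imread("pics/scene6.png").astype(int); u=np.array([-.993,-.121,0])
f=lambda c,z:round(float((plane(p,c,z)-[.5578,.153,0])@u)*1000,1)
R=im[222:242,396:414]
for nm,w in(("orange",R[...,2]-R[...,0]-25),("green",R[...,1]-R[...,2]-12)):
    w=np.clip(w,0,None); ys,xs=np.nonzero(w); c=(np.average(xs,weights=w[ys,xs])+396,np.average(ys,weights=w[ys,xs])+222); print(nm,np.round(c,2),len(xs),f(c,.112),f(c,.114))
E
```

```text
orange [402.91 231.48] 6 20.2 18.9
green [406.55 233.  ] 2 20.4 19.1
```

Emit:
servo_tool --motion '[{"translation": [0,0.4,0],"turn": 0},{"translation": [0,0.7,0],"turn": 0},{"translation": [0,0.7,0],"turn": 0},{"translation": [0,0.7,0],"turn": 0}]'

```text
clock: 23.9
tool_pos: [0.5383, 0.1525, 0.1318]
orientation: [0.749, -0.662, 0.001, -0.002]
contact_force: [7.1, -0.6, 3.4]
grip_width: 0.0111
gripper_force: 41.5
```

```bash
python3 -c "
from plant import r,job
print(r.get_obs()['tool_pos']); print(job.sign_off())"
```

```text
[0.53833298 0.1524656  0.1317569 ]
the job is handed in; nothing more can be done
None
```

The job is handed in at 23.9 s: the three filters lie flat in the trays of their own colour, and the robot is still holding the shutter about half open, with the pointer within about 1 mm of the green tick.

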